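# Turn the spatula round in the cantilever tool box

### The arm

A 7-joint arm with a two-finger parallel gripper is mounted at the origin on a cart in front of the work surface, level with it; the furniture and walls round the work are solid. World frame = base frame: x ahead of the robot, y to its left, z up, the work surface at z = 0. Lengths are in m, angles in rad, forces in N, time in s.
With the tool pointing down it reaches from about 0.4 to 0.85 m from the base axis. Payload 10.4 kg.
Tool frame: the origin (TCP) lies between the finger pads; the fingertips stand 14 mm ahead of it and the grasp point (between the pads) lies 5 mm behind it (r.finger_overhang is the z of the fingertips in the tool frame, in m); z points along the fingers, y is the line along which they close (so a half turn about z gives the same grasp; the last joint's range is limited). The gripper opens to 87 mm and grips with 3 to 60 N. Pads are 19 mm wide; open, the fingers measure 117 mm over their backs; the gripper's body (75 mm by 190 mm) begins 51 mm behind the grasp point.
Start: joints at [1.318, 0.332, -0.065, 1.46, 0.022, 1.35, -0.088], TCP at [0.142, -0.609, 0.237] pointing down, gripper open.
Joint ranges: [-2.6, 2.6], [-0.5, 2.12], [-1.47, 1.34], [0.16, 2.42], [-1.27, 4.41], [0.06, 2.06], [-2.6, 2.6]. Speed limits (rad/s): [2.22, 2.22, 2.79, 2.79, 3.14, 3.14, 3.14].

### API

Orientations are given as a unit quaternion [x, y, z, w].
In Python, from bench import r, optics gives the robot as it stands.
- The arm moves only by the shell command python3 -m pendant 'ROWS' [FORCE]. ROWS is JSON, a list of rows, each a list of 7 numbers: the closure, from -1 (fully open) to 1 (shut), then the shift along the tool's x, y, z scaled (see below), then the turn, a rotation vector about the tool's x, y, z scaled (see below). In form: [[grip, x, y, z, rx, ry, rz], ...]. A call has 1 to 8 rows; each row is the pose to reach, as a shift and turn from the pose commanded when the call began, along the tool's axes at that moment; what a row does not reach only later rows make up. The controller multiplies each number of a shift by 0.3 m and each number of a turn by 120 degrees. A row lasts 1/8 s, in which the tool goes at most 62.5 mm and 10.7 degrees, less where a joint would pass 70% of its speed; a pose out of reach is approached as far as the arm can. A call with a number of a shift or a turn outside -1 to 1 is refused whole. A call with a gripper value outside its range is refused whole. The fingers move at their own pace and stop on an object; FORCE is the grip in N (left out, the last holds). Time passes only in rows, so rows that repeat a pose let the fingers close. It gives the time, the measured TCP pose, the force, the opening and the grip force at its end, in the units of the state.
- r.read_state(): the state, without advancing time (a new reading comes with each control period).
- optics.camera(name): name is "scene" or "top"; returns a dict with "pixels" (384x512x3 uint8, red, green, blue), "vfov" (degrees; the focal length in pixels is half the picture's height over the tangent of half this angle, whatever the lens; pixels are square), "cx", "cy" (the principal point, pixels), "D" ([k1, k2, p1, p2, k3] as OpenCV has them; the pictures are not rectified), "rvec" (rotation vector, rad) and "tvec" (3), from world to camera coordinates, as OpenCV has them. Camera axes: x right, y down, z forward; pixel columns grow to the right and rows downward; lengths in m; the calibration is good to about 2 mm. A picture is of the moment at which its call begins. There is no depth.
- r.close_job(): hands the job in; it is judged then, once.
The state is a dict: "time": time; "joint_positions": joint angles; "joint_vel": joint speeds; "joint_torque": joint torques, N m; "ee_pos": TCP position; "eef_rot": TCP orientation; "ft_force": force on the tool from outside, world axes, zero at the start; "torque": the same for the moment, N m; "width": finger opening in m; "grip_force": force on a finger pad.
Only numpy, scipy, OpenCV 4.12 (cv2) and the standard library are available. Lean on these libraries where they do the work, as an engineer would, in place of code of your own. Each camera call takes 0.05 s, during which the arm holds its last target. There are 200 camera calls.

### The job

The plaster spatula under the tray of the blue tool box was put away back to front, with its handle in the steel guard and its blade bare: swing the tray up and back until it stays there by itself. Draw the spatula right out of the guard, let go of it, take it by its wooden handle and slide it into the guard blade first until it is fully home. Then swing the tray gently all the way down again, never letting it fall, with the plaster cast and the red wax stick still in it, and leave the other things on the bench alone.

Things in the scene. Friction and masses are not known exactly. Their poses are not given: they have to be found in the camera images.
- tool_box: Open blue steel tool box, fixed on the bench (z = 0), 180 (x) by 364 (y) by 60 mm high. Origin: centre of its underside; x from its front wall (nearest the robot) to the back, y along its length. Walls 4 mm; floor 6 mm thick. The tool lane is x -86 to +15 mm, y -178 to +178 mm, empty but for the guard and the spatula; behind a 36 mm high partition (x = +16) is a well with small fixed things.
- guard_end (a point): Centre of the stop (the box's end wall) at the closed end of the blade guard: box x = -45, y = -178 mm, 6.7 mm above the lane's floor; axes as tool_box. The guard is a steel sleeve along box y on the lane's floor, 105 mm long from here towards +y, inside 30 mm wide and 22 mm high (outside 34 by 24), open towards +y only.
- guard_mouth (a point): Where the straight sleeve of the guard ends: 105 mm from guard_end along box +y; axes as tool_box. From here its side walls flare to about 50 mm over a further 18 mm, and a lip slopes up over the mouth to 28 mm above the lane's floor, 13 mm out.
- spatula: Plaster spatula, 218 mm long, about 70 g. Wooden handle 105 mm long, 16 to 18 mm wide, 13.5 mm thick, narrowing to 13 mm at the blade; steel blade up to 23 mm wide, 2 mm thick. Lying on its handle the blade is clear of the floor, its underside 3 to 5 mm up. Origin: underside at mid length. Its long axis leans 0.14 rad from its y axis: use the points below. It starts in the lane under the tray.
- spatula_butt (a point): Middle of the free end of the wooden handle, 6.7 mm above the underside. The long axis runs straight from here to spatula_tip (do not use this point's own axes). At the start within 12 mm of guard_end, with the blade towards box +y.
- spatula_handle (a point): Point on the spatula's long axis 50 mm from the butt, in the wooden handle (18 mm wide here), 20 mm from its centre of mass (which is 70 mm from the butt).
- spatula_blade (a point): Point on the spatula's long axis 175 mm from the butt, in the blade, which has nearly parallel edges 23 mm apart from 155 to 192 mm from the butt.
- spatula_tip (a point): Middle of the end of the blade (end rounded, 12 mm wide), 218 mm from the butt.
- tray_arm (a joint): Angle of the tray's links: 0 = down, 1.658 rad = up and back, at its stop. Parallel links 115 mm long keep the tray level: it travels on an arc in the box's x-z plane without turning. With a = 0.349 + value, all of it moves 115 mm * (0.940 - cos a) along box +x and 115 mm * (sin a - 0.342) up. Its weight, about 0.5 kg, holds it at both ends; let go between, it falls (dead centre 1.22).
- tray_handle (a point): Middle of the tray's wooden grip bar: round, 14 mm thick, along box y, 126 mm free between its uprights, 97 mm above the bench with the tray down; axes as tool_box. The grey tray is 92 by 336 mm, its floor 49 mm and its rim 20 mm below the bar's centre. Up and back, its underside is 110 mm above the bench and its front edge at box x = +77 mm.
- tray_floor (a point): Centre of the top of the tray's floor, inside; axes as tool_box. Inside the tray is 86 by 330 mm; a cast lies in its +y end and a wax stick in its -y end.
- cast: Yellowish plaster dental cast, 66 by 68 by 29 mm, loose in the +y end of the tray. Origin: centre of its underside, z up.
- wax: Red wax stick, 9 mm square and 90 mm long, loose in the -y end of the tray. Origin: centre of its underside, z up.
- mallet: Wooden mallet lying on the bench to the right, 250 mm long. Origin: centre of its underside. Bystander.
- tape_roll: Roll of masking tape, 104 mm across, 25 mm high, lying on the bench to the right. Origin: centre of its underside. Bystander.
- stone_cast: Yellowish dental cast on the bench, left of the box, 61 by 65 by 29 mm. Origin: centre of its underside. Bystander.
- flask_lid: Grey metal flask lid on the bench, left of the box, 122 by 146 by 34 mm. Origin: centre of its underside. Bystander.
- brush_blue: Blue brush, 225 mm long, 12 mm thick, lying on the bench right of the box, along x. Origin: centre of its underside. Bystander.
Not all that is in view belongs to the job. Leave any purple look-alike of the cast alone.

How it is judged:
On the way, in this order (a step that is already met when the one before it is completed fails the run):
1. the tray is swung up and back to its stop (value of joint tray_arm above 1.55 rad), for 0.2 s.
2. the spatula is drawn right out of the guard (distance between spatula_butt and guard_end above 0.108 m and value of joint tray_arm above 1.4 rad), for 0.1 s.
3. the spatula, out of the guard, is held by its wooden handle (distance between spatula_butt and guard_end above 0.108 m and distance between the grasp point and spatula_handle below 0.055 m and contact force between the fingers and spatula above 1 N), for 0.2 s.
At the end, for the whole second after the job is handed in: The spatula lies in the guard blade first with its tip within 4 mm of the guard's end, the tray is fully down (within 0.04 rad), and the cast and the wax stick lie on the tray's floor (y of spatula_tip in the frame of guard_end between -0.004 and 0.004 m and x of spatula_tip in the frame of guard_end between -0.008 and 0.008 m and z of spatula_tip in the frame of guard_end between -0.008 and 0.008 m and y of spatula_butt in the frame of guard_end above 0.2 m and value of joint tray_arm below 0.04 rad and x of cast in the frame of tray_floor between -0.043 and 0.043 m and y of cast in the frame of tray_floor between -0.165 and 0.165 m and z of cast in the frame of tray_floor between -0.006 and 0.02 m and x of wax in the frame of tray_floor between -0.043 and 0.043 m and y of wax in the frame of tray_floor between -0.165 and 0.165 m and z of wax in the frame of tray_floor between -0.006 and 0.02 m); the robot touches nothing.
It fails at once if the tray is let fall or slammed (links faster than 4 rad/s) (velocity of joint tray_arm above 4 rad/s or velocity of joint tray_arm below -4 rad/s).
It fails at once if a bystander (mallet, tape roll, cast on the bench, flask lid, blue brush) is moved more than 20 mm (distance of any of mallet, tape_roll, stone_cast, flask_lid, brush_blue from where it was at the start of the episode above 0.02 m).
It also fails if it takes over 72 s, if anything falls off the work surface, if the arm or the gripper's body presses on something with over 40 N, if the wrist force passes 120 N, or if a joint passes its speed limit or range.

## Working session

There is one attempt and no reset: what is moved stays moved. The work goes in short steps, Python scripts to look and compute and a shell command to move; the robot and the scene stay as the last step left them, time stands still between calls to the robot, and variables do not carry over. Pictures are saved under pics/ and viewed, at most 10 in all, crops included, and the job is handed in when it is done.

```bash
ls; mkdir -p pics
python3 - <<'E'
from bench import r, optics
import cv2
s=r.read_state(); print(s)
for n in("scene","top"):
    c=optics.camera(n); p=c.pop("pixels"); print(n,c); cv2.imwrite(f"pics/{n}0.png",p[:,:,::-1]);
E
```

```text
pics
{'time': 0.0, 'joint_positions': array([ 1.31838166,  0.33287643, -0.06465266,  1.46093111,  0.02158901,
        1.34990596, -0.08850987]), 'joint_vel': array([ 0.00091197, -0.00055055, -0.00101281,  0.0009335 ,  0.00149468,
        0.00091629,  0.0003515 ]), 'joint_torque': array([-1.47182673e-03, -6.23256898e+01,  2.37387355e-02, -3.89909863e+01,
       -6.14496949e-02,  3.95927543e-02,  1.37082643e-04]), 'ee_pos': array([ 0.14226099, -0.60821884,  0.23575584]), 'eef_rot': array([ 9.93407240e-01,  1.14636589e-01, -1.16840506e-04, -7.03444379e-04]), 'ft_force': array([-1.12989622,  0.39466444,  0.02730916]), 'torque': array([ 0.03482812, -0.01323061, -0.0084327 ]), 'grip_force': 0.0, 'width': 0.08738238565816997}
scene {'vfov': 46.86215723053999, 'cx': 249.4483668774857, 'cy': 192.22268119813717, 'D': array([0.00140563, 0.        , 0.        , 0.        , 0.        ]), 'rvec': array([ 1.20360366, -2.44938967,  0.87313794]), 'tvec': array([0.26282509, 0.44297497, 1.45343635])}
top {'vfov': 49.674132524803134, 'cx': 251.8598060616639, 'cy': 189.16815169981848, 'D': array([0.01206436, 0.        , 0.        , 0.        , 0.        ]), 'rvec': array([ 2.15344781, -2.1917909 ,  0.14240346]), 'tvec': array([-0.09369199,  0.53669968,  1.32640661])}
```

View pics/scene0.png

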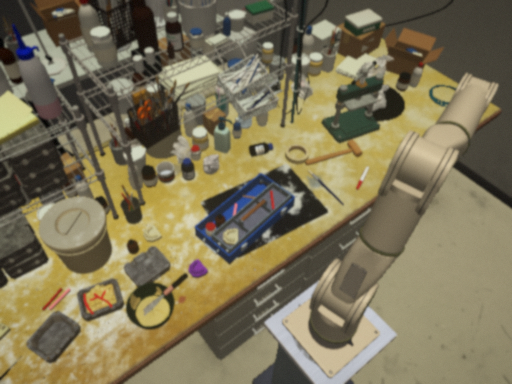

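View pics/top0.png

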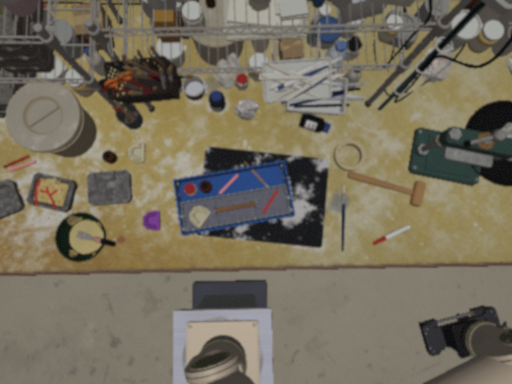

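The scene view shows the blue box around (245,215). The top view shows it around (235,197), slightly turned, with the brown grip bar at about (236,209), the cast at (200,215) and the wax at (270,203).

```bash
cat > h.py <<'E'
from bench import r, optics
import cv2, numpy as np
from scipy.spatial.transform import Rotation as R
def cam(n):
    c=optics.camera(n); p=c["pixels"]; f=p.shape[0]/2/np.tan(np.radians(c["vfov"]/2))
    c["K"]=np.array([[f,0,c["cx"]],[0,f,c["cy"]],[0,0,1]]); c["R"]=cv2.Rodrigues(c["rvec"])[0]; c["C"]=-c["R"].T@c["tvec"]
    return c
def ray(c,uv):
    q=cv2.undistortPoints(np.array(uv,float).reshape(-1,1,2),c["K"],c["D"]).reshape(-1,2)
    d=np.c_[q,np.ones(len(q))]@c["R"]; return d/np.linalg.norm(d,axis=1)[:,None]
def plane(c,uv,z):
    d=ray(c,uv); return c["C"]+d*((z-c["C"][2])/d[:,2])[:,None]
def proj(c,P): return cv2.projectPoints(np.array(P,float).reshape(-1,3),c["rvec"],c["tvec"],c["K"],c["D"])[0].reshape(-1,2)
def two(c1,u1,c2,u2):
    d1=ray(c1,u1)[0];d2=ray(c2,u2)[0]
    t=np.linalg.lstsq(np.c_[d1,-d2],c2["C"]-c1["C"],rcond=None)[0]
    a=c1["C"]+t[0]*d1;b=c2["C"]+t[1]*d2; return (a+b)/2,np.linalg.norm(a-b)
def save(c,name,box,s):
    x,y,w,h=box; cv2.imwrite(f"pics/{name}.png",cv2.resize(c["pixels"][y:y+h,x:x+w,::-1],None,fx=s,fy=s,interpolation=cv2.INTER_CUBIC))
E
python3 - <<'E'
from h import *
A=cam("top");B=cam("scene")
a=cv2.resize(A["pixels"][150:245,165:305,::-1],None,fx=5,fy=5,interpolation=2)[:290*2]
save(A,"topc",(165,150,140,95),5); save(B,"scenec",(185,165,150,100),5)
for n,c,(x,y,w,h) in(("top",A,(160,150,145,95)),("scene",B,(185,165,125,100))):
    p=c["pixels"][y:y+h,x:x+w]; hsv=cv2.cvtColor(p,cv2.COLOR_RGB2HSV)
    m=cv2.inRange(hsv,(105,110,40),(125,255,255))
    m=cv2.morphologyEx(m,cv2.MORPH_CLOSE,np.ones((5,5)))
    k=max(cv2.findContours(m,0,2)[0],key=cv2.contourArea)
    q=cv2.approxPolyDP(cv2.convexHull(k),4,True).reshape(-1,2)+[x,y]; mr=cv2.boxPoints(cv2.minAreaRect(k))+[x,y]
    print(n,q.tolist(),mr.tolist()); print(plane(c,q,0.06).round(4).tolist())
    mb=cv2.inRange(hsv,(3,70,30),(20,200,160)); 
    for k in cv2.findContours(mb,0,2)[0]:
        if cv2.contourArea(k)>15: print("brown",cv2.contourArea(k),(cv2.boxPoints(cv2.minAreaRect(k))+[x,y]).round(1).tolist())
E
```

```text
top [[286, 163], [289, 193], [179, 214], [175, 180], [282, 159]] [[172.28525066375732, 178.82736587524414], [285.37269592285156, 157.23793411254883], [292.0874786376953, 192.41056442260742], [179.00003051757812, 213.99999618530273]]
[[0.6149, -0.2144, 0.06], [0.5174, -0.2213, 0.06], [0.4564, 0.1298, 0.06], [0.5653, 0.1427, 0.06], [0.6282, -0.2018, 0.06]]
brown 104.0 [[215.5, 208.3], [253.8, 201.7], [254.4, 205.4], [216.2, 212.0]]
brown 32.0 [[199.5, 185.5], [205.0, 180.0], [211.5, 186.5], [206.0, 192.0]]
scene [[265, 184], [228, 219], [207, 218], [250, 181]] [[205.5245819091797, 216.22950744628906], [256.4753952026367, 173.7704906463623], [267.0491714477539, 186.45901489257812], [216.09835815429688, 228.91802978515625]]
[[0.5647, -0.1846, 0.06], [0.5168, 0.032, 0.06], [0.5677, 0.0913, 0.06], [0.6128, -0.1469, 0.06]]
brown 191.5 [[278.4, 263.1], [308.8, 242.8], [313.2, 249.2], [282.7, 269.5]]
brown 24.5 [[204.8, 230.1], [206.3, 224.8], [215.2, 227.3], [213.7, 232.6]]
brown 48.0 [[216.0, 216.0], [223.0, 216.0], [223.0, 225.0], [216.0, 225.0]]
brown 90.5 [[239.6, 217.3], [262.7, 198.3], [265.8, 201.9], [242.6, 221.0]]
```

View pics/topc.png

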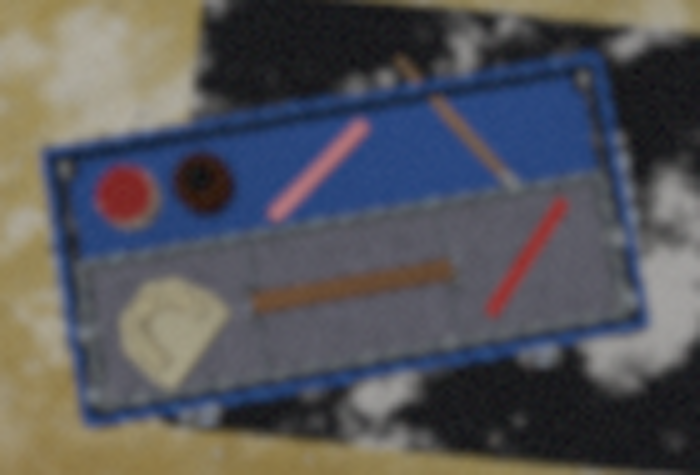

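View pics/scenec.png

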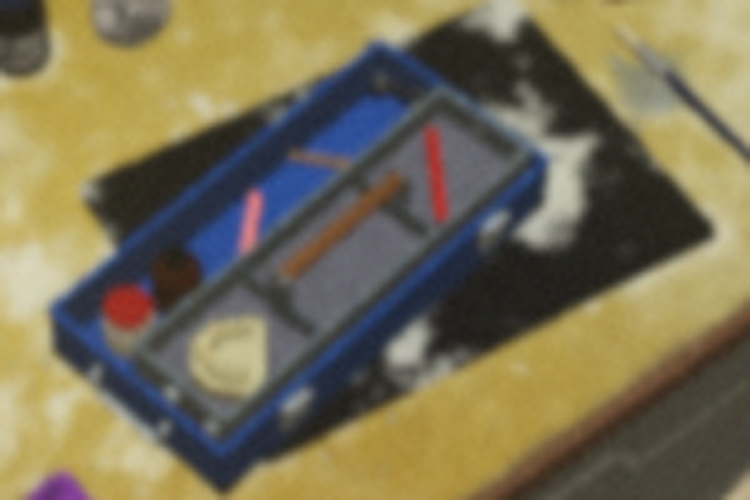

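The top crop shows the rim corners at (174,180), (286,160), (294,215) and (183,234), with the bar running from (215.6,210.4) to (255.6,203.8). The scene crop shows the rim corners at (261,173.6), (195.6,227.4), (230,254) and (294,197), with the bar running from (241.6,219.4) to (266,200.6).

Run:
```python
from h import *
A=cam("top");B=cam("scene")
f=lambda q,o:(np.array(q,float)+.5)/5-.5+o
a=f([(45,150),(603,53),(645,325),(88,422)],[165,150]); b=f([(53,312),(380,43),(545,160),(225,445)],[185,165])
P=plane(A,a,.06);Q=plane(B,b,.06)
print(P.round(4).tolist());print(Q.round(4).tolist())
for i in range(4): print(two(A,a[i],B,b[i]))
for p in(P,Q):
    y=p[0]-p[1]+p[3]-p[2]; x=p[0]-p[3]+p[1]-p[2]; print(p.mean(0),np.arctan2(-y[0],y[1]),np.arctan2(x[1],x[0]),np.linalg.norm(y)/2,np.linalg.norm(x)/2)
ba=f([(253,302),(453,269)],[165,150]); bb=f([(283,272),(405,178)],[185,165])
for i in range(2): print("bar",two(A,ba[i],B,bb[i]))
print("mid",two(A,ba.mean(0),B,bb.mean(0)), plane(A,ba,.099),plane(B,bb,.099))
```

```text
[[0.5666, 0.1471, 0.06], [0.6241, -0.2121, 0.06], [0.448, -0.234, 0.06], [0.3932, 0.1197, 0.06]]
[[0.5606, 0.1484, 0.06], [0.6194, -0.2064, 0.06], [0.4485, -0.2328, 0.06], [0.394, 0.1153, 0.06]]
(array([0.56645341, 0.14715447, 0.05265985]), np.float64(0.0033359900355492862))
(array([ 0.62630798, -0.21296349,  0.04907518]), np.float64(0.0006298611222849754))
(array([ 0.44844928, -0.23364488,  0.05929741]), np.float64(0.0011962221709605606))
(array([0.39223576, 0.1179609 , 0.06549214]), np.float64(0.002523830562197251))
[ 0.50797602 -0.04481345  0.06      ] 0.15621336578573514 0.14029240173125135 0.36081185515715297 0.1765224044969659
[ 0.50559098 -0.0438736   0.06      ] 0.15981502871665398 0.17471054679106834 0.3559847918025013 0.17133723631664882
bar (array([0.46387424, 0.01179459, 0.10241206]), np.float64(0.00132540975080352))
bar (array([ 0.48093428, -0.11326148,  0.09793284]), np.float64(0.005538906522215861))
mid (array([ 0.47266092, -0.05027894,  0.09912614]), np.float64(0.0028257753742709705)) [[ 0.46456229  0.01249927  0.099     ]
 [ 0.4828303  -0.11129183  0.099     ]] [[ 0.46528202  0.0098828   0.099     ]
 [ 0.47829849 -0.11458959  0.099     ]]
```

```bash
cat >> h.py <<'E'
YAW=0.157; BC=np.array([.507,-.0445])
def b2w(bx,by): c,s=np.cos(YAW),np.sin(YAW); return BC+[c*bx-s*by,s*bx+c*by]
def go(p,yaw,s=None):
    "scaled shift+turn from measured pose to TCP p, tool down, tool x at yaw"
    s=s or r.read_state(); R0=R.from_quat(s["eef_rot"])
    Rt=R.from_matrix(np.c_[[np.cos(yaw),np.sin(yaw),0],[np.sin(yaw),-np.cos(yaw),0],[0,0,-1]])
    d=R0.inv().apply(np.array(p)-s["ee_pos"])/.3; t=(R0.inv()*Rt).as_rotvec()/np.radians(120)
    print("t",round(s["time"],2),"ee",s["ee_pos"].round(4),"q7",round(s["joint_positions"][6],2),"rows",d.round(4).tolist(),t.round(4).tolist())
E
python3 -c "
from h import *
go([.4727,-.05,.2],1.728)"
```

```text
t 0.3 ee [ 0.1423 -0.6085  0.2363] q7 -0.09 rows [1.4963, -1.5618, 0.1216] [-0.0002, -0.0001, -0.7154]
```

```bash
python3 -m pendant '[[-1,0.12,-0.12,0,0,0,-0.09],[-1,0.25,-0.26,0,0,0,-0.18],[-1,0.38,-0.4,0,0,0,-0.27],[-1,0.5,-0.52,0,0,0,-0.36],[-1,0.62,-0.65,0,0,0,-0.45],[-1,0.75,-0.78,0,0,0,-0.54],[-1,0.75,-0.78,0,0,0,-0.62],[-1,0.75,-0.78,0,0,0,-0.715]]' 30; python3 -c "
from h import *
go([.4727,-.05,.2],1.728)"
```

```text
time: 1.3
ee_pos: [0.3085, -0.329, 0.2368]
eef_rot: [0.651, 0.759, -0.0, 0.0]
ft_force: [0.0, -0.7, -0.3]
width: 0.0872
grip_force: 0.0
t 1.3 ee [ 0.3085 -0.329   0.2368] q7 0.88 rows [0.8361, 0.6821, 0.122] [0.0, 0.0004, -0.0023]
```

```bash
python3 -m pendant '[[0.2,0.15,0.12,0.02,0,0,0],[0.2,0.3,0.25,0.04,0,0,0],[0.2,0.45,0.37,0.06,0,0,0],[0.2,0.6,0.49,0.08,0,0,0],[0.2,0.72,0.59,0.1,0,0,0],[0.2,0.836,0.682,0.122,0,0,0],[0.2,0.836,0.682,0.122,0,0,0],[0.2,0.836,0.682,0.122,0,0,0]]'
python3 - <<'E'
from h import *
go([.4727,-.05,.093],1.728)
c=cam("scene"); save(c,"s1",(185,130,150,130),4)
E
```

```text
time: 2.3
ee_pos: [0.4741, -0.0523, 0.1999]
eef_rot: [0.654, 0.756, -0.0, -0.0]
ft_force: [-0.2, -0.3, 0.4]
width: 0.0353
grip_force: 0.0
t 2.3 ee [ 0.4741 -0.0523  0.1999] q7 0.12 rows [0.0084, -0.0034, 0.3562] [-0.0002, 0.0001, -0.0059]
```

View pics/s1.png

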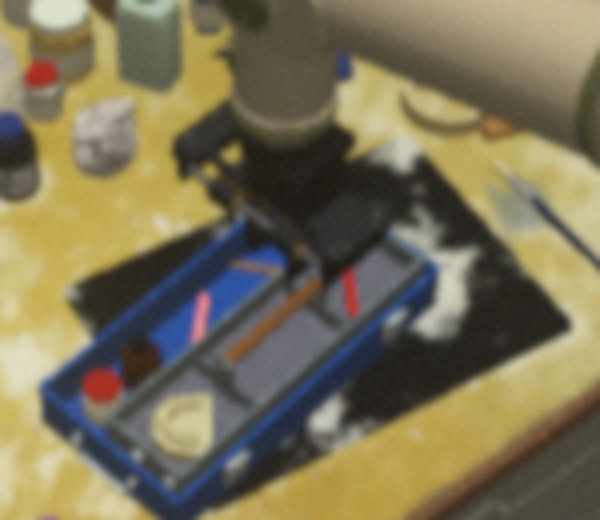

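The picture shows the half-open fingers centred over the bar. Next I descend and grip.

```bash
python3 -m pendant '[[0.2,0.008,-0.003,0.12,0,0,-0.006],[0.2,0.008,-0.003,0.24,0,0,-0.006],[0.2,0.008,-0.003,0.34,0,0,-0.006],[0.2,0.008,-0.003,0.36,0,0,-0.006],[0.6,0.008,-0.003,0.36,0,0,-0.006],[1,0.008,-0.003,0.36,0,0,-0.006],[1,0.008,-0.003,0.36,0,0,-0.006],[1,0.008,-0.003,0.36,0,0,-0.006]]' 30
python3 - <<'E'
from h import *
s=r.read_state(); p=s["ee_pos"]; print(p,s["ft_force"],s["width"],s["grip_force"])
R0=R.from_quat(s["eef_rot"])
for v in np.linspace(0,1.68,15)[1:]:
    a=.349+v; dx=.115*(.940-np.cos(a)); dz=.115*(np.sin(a)-.342)
    d=np.array([dx*np.cos(YAW),dx*np.sin(YAW),dz]); print(round(v,3),(R0.inv().apply(d)/.3).round(3).tolist())
E
```

```text
time: 3.35
ee_pos: [0.4743, -0.0497, 0.0929]
eef_rot: [0.649, 0.761, 0.001, 0.001]
ft_force: [3.2, -0.2, 3.2]
width: 0.0137
grip_force: 30.0
[ 0.47426465 -0.04969381  0.09293063] [ 3.15023284 -0.21569969  3.15657219] 0.013736254449439095 30.00035047531128
0.12 [-0.0, 0.018, -0.042]
0.24 [-0.0, 0.042, -0.082]
0.36 [-0.0, 0.07, -0.118]
0.48 [-0.0, 0.102, -0.151]
0.6 [-0.0, 0.137, -0.18]
0.72 [-0.0, 0.176, -0.205]
0.84 [-0.0, 0.218, -0.224]
0.96 [-0.0, 0.262, -0.239]
1.08 [-0.0, 0.307, -0.248]
1.2 [-0.0, 0.353, -0.251]
1.32 [-0.0, 0.399, -0.249]
1.44 [-0.0, 0.444, -0.242]
1.56 [-0.0, 0.488, -0.229]
1.68 [-0.0, 0.53, -0.211]
```

```bash
python3 -m pendant '[[1,0,0.018,-0.042,0,0,0],[1,0,0.042,-0.082,0,0,0],[1,0,0.07,-0.118,0,0,0],[1,0,0.102,-0.151,0,0,0],[1,0,0.137,-0.18,0,0,0],[1,0,0.176,-0.205,0,0,0],[1,0,0.218,-0.224,0,0,0],[1,0,0.262,-0.239,0,0,0]]'; python3 -m pendant '[[1,0,0.045,-0.009,0,0,0],[1,0,0.091,-0.012,0,0,0],[1,0,0.137,-0.01,0,0,0],[1,0,0.182,-0.003,0,0,0],[1,0,0.226,0.01,0,0,0],[1,0,0.26,0.024,0,0,0],[1,0,0.262,0.025,0,0,0],[1,0,0.262,0.025,0,0,0]]'; python3 -c "
from h import *
s=r.read_state(); print(s['ft_force'],s['ee_pos']-[.4743,-.0497,.0929])"
```

```text
time: 4.35
ee_pos: [0.5516, -0.0373, 0.1648]
eef_rot: [0.649, 0.76, -0.0, 0.0]
ft_force: [-3.1, -2.4, -2.3]
width: 0.0131
grip_force: 30.0
time: 5.35
ee_pos: [0.6291, -0.025, 0.1571]
eef_rot: [0.649, 0.76, -0.0, 0.0]
ft_force: [-4.7, -3.8, 10.8]
width: 0.0129
grip_force: 30.0
[-4.72262135 -3.77766916 10.83197823] [0.15482287 0.02472667 0.064225  ]
```

```bash
python3 -m pendant '[[0.4,0,0,0,0,0,0],[0.2,0,0,0,0,0,0],[0.2,0,0,0,0,0,0],[0.2,0,0,-0.1,0,0,0],[0.2,0,0,-0.25,0,0,0],[0,-0.1,-0.1,-0.35,0,0,0],[0,-0.25,-0.25,-0.35,0,0,0],[0,-0.4,-0.4,-0.35,0,0,0]]'; python3 -m pendant '[[0,-0.15,-0.1,0,0,0,0],[0,-0.3,-0.1,0,0,0,0],[0,-0.45,-0.1,0,0,0,0],[0,-0.6,-0.1,0,0,0,0],[0,-0.6,-0.1,0,0,0,0]]';  python3 - <<'E'
from h import *
A=cam("top");B=cam("scene")
a=cv2.resize(A["pixels"][150:245,165:305,::-1],None,fx=5.5,fy=5.5,interpolation=2)
save(A,"t2",(165,165,140,75),5); save(B,"s2",(185,165,150,100),5)
E
```

```text
time: 6.35
ee_pos: [0.5291, -0.1614, 0.2613]
eef_rot: [0.649, 0.761, 0.0, 0.0]
ft_force: [1.1, -1.7, -0.9]
width: 0.043
grip_force: 0.0
time: 6.98
ee_pos: [0.5277, -0.3467, 0.2598]
eef_rot: [0.651, 0.759, -0.0, -0.001]
ft_force: [-0.4, 0.6, 0.1]
width: 0.0437
grip_force: 0.0
```

View pics/t2.png

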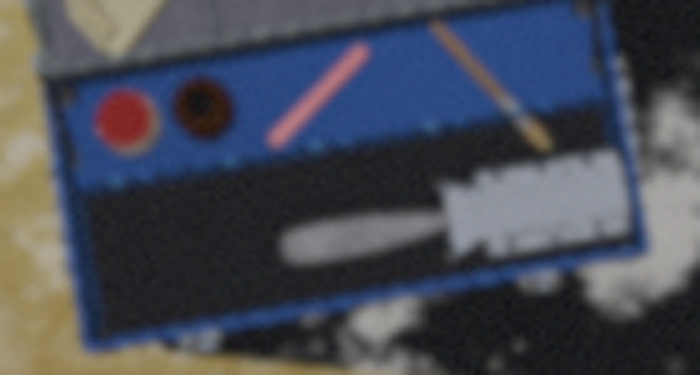

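View pics/s2.png

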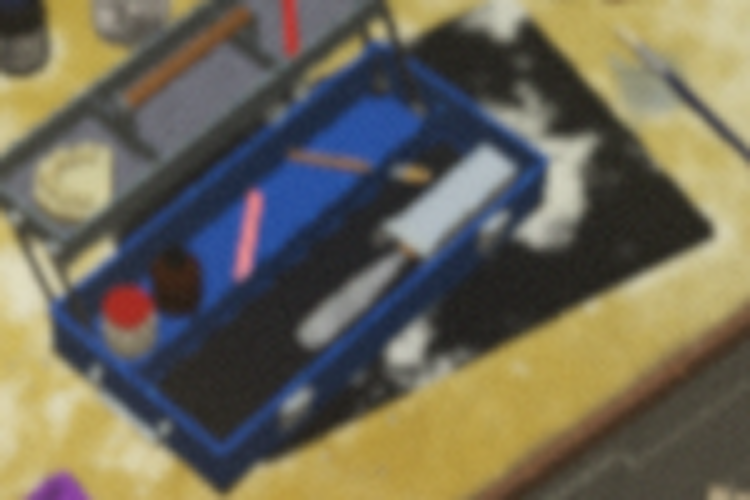

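Both views show the tray staying up, with the blade bare in the lane. In the top crop the tip is at (280,246), the neck at (440,224) and the guard at (445–625,150–260). In the scene crop the tip is at (300,338) and the neck at (405,250).

Run:
```python
from h import *
A=cam("top");B=cam("scene")
f=lambda q,o:(np.array(q,float)+.5)/5-.5+o
w2b=lambda p: np.array([[np.cos(YAW),np.sin(YAW)],[-np.sin(YAW),np.cos(YAW)]])@(np.array(p)[:2]-BC)
# refined blade region: grey blob in lane
for n,c,pts,off,poly in(("top",A,[(280,246),(440,225)],[165,165],[(265,222),(425,200),(432,238),(275,275)]),("scene",B,[(300,338),(405,250)],[185,165],[(285,335),(385,238),(412,262),(310,358)])):
    p=plane(c,f(pts,off),.011); print(n,p.round(4).tolist(),[w2b(q).round(4).tolist() for q in p])
    m=np.zeros(c["pixels"].shape[:2],np.uint8); g=c["pixels"].max(2)
    big=cv2.resize(g[off[1]:off[1]+100,off[0]:off[0]+140],None,fx=5,fy=5,interpolation=2)
    pm=np.zeros_like(big); cv2.fillPoly(pm,[np.array(poly)],1); mm=((big>75)&(pm>0)).astype(np.uint8)
    ys,xs=np.nonzero(mm); W=plane(c,f(np.c_[xs,ys],off),.011); Wb=np.array([w2b(q) for q in W])
    y0=Wb[:,1]; print("n",len(xs),"y range",np.percentile(y0,[0.5,99.5]).round(4))
    for lo in np.arange(-.06,.055,.012):
        k=(y0>lo)&(y0<lo+.012)
        if k.sum()>20: print(round(lo+.006,3),"xc",((Wb[k,0].min()+Wb[k,0].max())/2).round(4),"w",np.ptp(Wb[k,0]).round(4))
print("tip",two(A,f([(280,246)],[165,165])[0],B,f([(300,338)],[185,165])[0]))
print("blade mid",two(A,f([(335,240)],[165,165])[0],B,f([(337,312)],[185,165])[0]))
```

```text
top [[0.4573, 0.0009, 0.011], [0.4693, -0.1047, 0.011]] [[-0.042, 0.0526], [-0.0467, -0.0536]]
n 5434 y range [-0.0464  0.051 ]
-0.042 xc -0.0443 w 0.0188
-0.03 xc -0.044 w 0.0223
-0.018 xc -0.0438 w 0.0251
-0.006 xc -0.0438 w 0.0263
0.006 xc -0.0439 w 0.0269
0.018 xc -0.0438 w 0.0276
0.03 xc -0.0438 w 0.0272
0.042 xc -0.0435 w 0.0254
0.054 xc -0.0437 w 0.0181
scene [[0.4585, -0.0015, 0.011], [0.4738, -0.1162, 0.011]] [[-0.0411, 0.0501], [-0.044, -0.0656]]
n 3882 y range [-0.0616  0.0519]
-0.054 xc -0.039 w 0.0274
-0.042 xc -0.0448 w 0.0208
-0.03 xc -0.0444 w 0.024
-0.018 xc -0.0441 w 0.0259
-0.006 xc -0.0443 w 0.0258
0.006 xc -0.0441 w 0.0273
0.018 xc -0.0441 w 0.0279
0.03 xc -0.0442 w 0.0281
0.042 xc -0.0451 w 0.0271
0.054 xc -0.0462 w 0.0196
tip (array([4.56792314e-01, 4.33823391e-04, 1.49201078e-02]), np.float64(0.0007960154572758719))
blade mid (array([ 0.45960956, -0.03621651,  0.01375747]), np.float64(0.0023339296124446447))
```

Run:
```python
from h import *
print(r.finger_overhang)
p=b2w(-.044,.008); go([*p,.10],1.728)
```

```text
0.014
t 7.17 ee [ 0.5291 -0.3414  0.2613] q7 0.51 rows [1.0155, -0.0624, 0.5379] [0.0002, -0.0002, 0.0011]
```

```bash
python3 -m pendant '[[0.1,0.15,-0.02,0,0,0,0],[0.1,0.3,-0.04,0,0,0,0],[0.1,0.45,-0.06,0.1,0,0,0],[0.1,0.6,-0.062,0.2,0,0,0],[0.1,0.75,-0.062,0.3,0,0,0],[0.1,0.9,-0.062,0.4,0,0,0],[0.1,1,-0.062,0.5,0,0,0],[0.1,1,-0.062,0.538,0,0,0]]'
python3 - <<'E'
from h import *
p=b2w(-.044,.008); go([*p,.022],1.728)
E
```

```text
time: 8.18
ee_pos: [0.4619, -0.0464, 0.0988]
eef_rot: [0.647, 0.762, -0.001, -0.0]
ft_force: [0.0, -0.9, 0.2]
width: 0.0391
grip_force: 0.0
t 8.18 ee [ 0.4619 -0.0464  0.0988] q7 0.04 rows [0.0093, 0.0031, 0.2559] [-0.0006, 0.0, 0.0029]
```

```bash
python3 -m pendant '[[0.1,0.015,0.003,0.08,0,0,0],[0.1,0.015,0.003,0.16,0,0,0],[0.1,0.015,0.003,0.22,0,0,0],[0.1,0.015,0.003,0.24,0,0,0],[0.1,0.015,0.003,0.24,0,0,0]]'
python3 - <<'E'
from h import *
p=b2w(-.044,.008); go([*p,.022],1.728)
E
```

```text
time: 8.8
ee_pos: [0.4636, -0.0449, 0.0279]
eef_rot: [0.649, 0.761, 0.0, 0.0]
ft_force: [0.4, 0.4, 0.0]
width: 0.0392
grip_force: 0.0
t 8.8 ee [ 0.4636 -0.0449  0.0279] q7 -0.07 rows [0.0053, -0.0035, 0.0198] [0.0, 0.0, 0.0002]
```

```bash
python3 -m pendant '[[0.1,0.005,-0.003,0.01,0,0,0],[0.1,0.005,-0.003,0.02,0,0,0],[0.5,0.005,-0.003,0.02,0,0,0],[1,0.005,-0.003,0.02,0,0,0],[1,0.005,-0.003,0.02,0,0,0],[1,0.005,-0.003,0.02,0,0,0]]' 20; python3 -m pendant '[[1,0.04,0,0,0,0,0],[1,0.08,0,0,0,0,0],[1,0.12,0,0,0,0,0]]'; python3 -c "
from h import *
s=r.read_state();print(s['ee_pos'],s['ft_force'],s['width'])"
```

```text
time: 9.55
ee_pos: [0.4624, -0.0436, 0.0218]
eef_rot: [0.649, 0.761, 0.0, 0.0]
ft_force: [-0.0, 0.1, 0.9]
width: 0.0217
grip_force: 20.0
time: 9.93
ee_pos: [0.4564, -0.0068, 0.0218]
eef_rot: [0.649, 0.761, -0.0, 0.0]
ft_force: [0.3, -0.6, -0.0]
width: 0.0215
grip_force: 20.0
[ 0.45640349 -0.00678493  0.02176999] [ 0.28194183 -0.58457214 -0.04798703] 0.02149191877618629
```

```bash
python3 -m pendant '[[1,0.05,0,0,0,0,0],[1,0.1,0,0,0,0,0],[1,0.15,0,0,0,0,0],[1,0.2,0,0,0,0,0],[1,0.25,0,0,0,0,0],[1,0.27,0,0,0,0,0],[1,0.27,0,0,0,0,0]]'
python3 - <<'E'
from h import *
s=r.read_state();print(s['ee_pos'],s['ft_force'],s['width'])
A=cam("top");B=cam("scene")
save(A,"t3",(165,165,140,75),5); save(B,"s3",(185,165,150,100),5)
E
```

```text
time: 10.8
ee_pos: [0.4439, 0.0725, 0.0217]
eef_rot: [0.649, 0.761, 0.0, -0.0]
ft_force: [-0.6, 1.2, 0.2]
width: 0.0217
grip_force: 20.0
[0.44388552 0.07249659 0.02173069] [-0.58726493  1.19737923  0.18299866] 0.02169235806661849
```

View pics/s3.png

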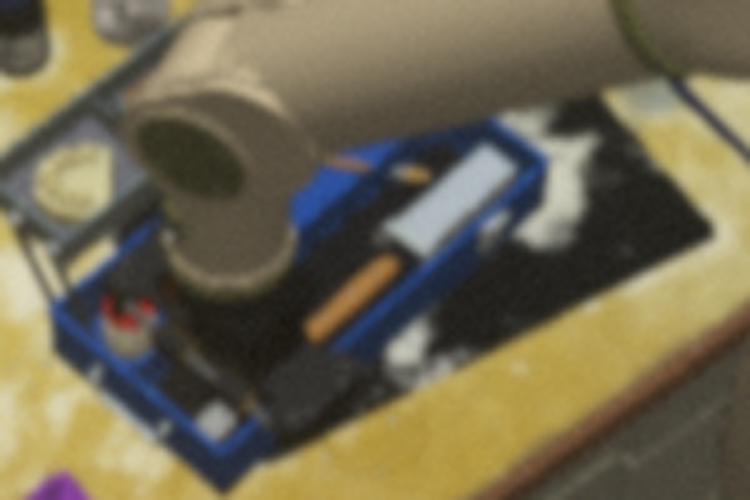

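The picture shows the orange handle clear of the guard mouth, at about (310–400, 255–335) in the crop. I now open and lift, then measure the handle.

```bash
python3 -m pendant '[[0.5,0,0,0,0,0,0],[0.1,0,0,0,0,0,0],[0.1,0,0,0,0,0,0],[0.1,0,0,-0.1,0,0,0],[0.1,0,0,-0.25,0,0,0],[0.1,0,0,-0.35,0,0,0],[0.1,0,0,-0.35,0,0,0]]'
python3 - <<'E'
from h import *
w2b=lambda p: (np.array([[np.cos(YAW),np.sin(YAW)],[-np.sin(YAW),np.cos(YAW)]])@(np.array(p)[:,:2]-BC).T).T
A=cam("top");B=cam("scene")
for n,c,(x,y,w,h) in(("top",A,(185,190,110,50)),("scene",B,(235,205,40,35))):
    hsv=cv2.cvtColor(c["pixels"][y:y+h,x:x+w],cv2.COLOR_RGB2HSV); hsv=cv2.resize(hsv,None,fx=5,fy=5,interpolation=1)
    m=cv2.inRange(hsv,(5,100,90),(22,255,255))
    for k in cv2.findContours(m,0,2)[0]:
        if cv2.contourArea(k)>300:
            W=w2b(plane(c,(k.reshape(-1,2)+.5)/5-.5+[x,y],.0155))
            lo,hi=W[:,1].min(),W[:,1].max(); print(n,cv2.contourArea(k),"y",lo.round(4),hi.round(4))
            for t in np.arange(lo,hi,.015):
                q=W[(W[:,1]>=t)&(W[:,1]<t+.015),0]; print("   ",t.round(3),((q.min()+q.max())/2).round(4) if len(q) else None,np.ptp(q).round(4) if len(q) else None)
s=r.read_state();print(s['time'],s['ee_pos'],s['width'],w2b([s['ee_pos']]))
E
```

```text
time: 11.78
ee_pos: [0.4453, 0.0719, 0.1287]
eef_rot: [0.649, 0.76, 0.001, 0.002]
ft_force: [0.1, 0.7, -0.2]
width: 0.0394
grip_force: 0.0
top 388.0 y 0.0372 0.0721
    0.037 -0.1258 0.0077
    0.052 -0.1207 0.0021
    0.067 -0.1225 0.002
top 3891.5 y -0.0516 0.0504
    -0.052 -0.0453 0.0165
    -0.037 -0.0442 0.019
    -0.022 -0.0443 0.0195
    -0.007 -0.0445 0.0195
    0.008 -0.0444 0.0184
    0.023 -0.0444 0.0167
    0.038 -0.0449 0.0159
scene 778.0 y -0.0527 -0.0182
    -0.053 -0.0453 0.0206
    -0.038 -0.0458 0.0209
    -0.023 -0.0491 0.0129
11.875 [0.44373381 0.07164564 0.12633723] 0.03900191274637581 [[-0.04432802  0.12460918]]
```

```bash
python3 -m pendant '[[0.1,-0.12,0,0,0,0,0],[0.1,-0.24,0,0.05,0,0,0],[0.1,-0.355,0,0.15,0,0,0],[0.1,-0.355,0,0.25,0,0,0],[0.1,-0.355,0,0.32,0,0,0],[0.1,-0.355,0,0.32,0,0,0]]'
python3 - <<'E'
from h import *
go([*b2w(-.0444,.018),.022],1.728)
E
```

```text
time: 12.62
ee_pos: [0.4586, -0.0327, 0.0285]
eef_rot: [0.649, 0.761, -0.001, -0.002]
ft_force: [0.4, 0.9, 0.3]
width: 0.0393
grip_force: 0.0
t 12.62 ee [ 0.4586 -0.0327  0.0285] q7 -0.08 rows [-0.0041, 0.0053, 0.0216] [-0.0021, -0.0011, 0.0004]
```

```bash
python3 -m pendant '[[0.1,-0.004,0.003,0.021,0,0,0],[0.5,-0.004,0.003,0.021,0,0,0],[1,-0.004,0.003,0.021,0,0,0],[1,-0.004,0.003,0.021,0,0,0],[1,-0.004,0.003,0.021,0,0,0],[1,0,0.003,0.021,0,0,0],[1,0.006,0.003,0.021,0,0,0],[1,0.006,0.003,0.01,0,0,0]]' 40; python3 -m pendant '[[1,0,0,-0.05,0,0,0],[1,0,0,-0.15,0,0,0],[1,0,0,-0.28,0,0,0],[1,0,0,-0.4,0,0,0],[1,0,0,-0.4,0,0,0]]'
python3 - <<'E'
from h import *
A=cam("top");B=cam("scene"); save(B,"s4",(185,165,150,100),5)
go([.51,-.32,.14],1.728+np.pi/2)
E
```

```text
time: 13.62
ee_pos: [0.4608, -0.0308, 0.0275]
eef_rot: [0.649, 0.761, -0.0, -0.0]
ft_force: [-0.1, -0.1, -1.7]
width: 0.015
grip_force: 40.0
time: 14.25
ee_pos: [0.4628, -0.031, 0.1508]
eef_rot: [0.649, 0.761, 0.001, 0.002]
ft_force: [-0.4, 0.0, -1.1]
width: 0.0148
grip_force: 40.0
t 14.35 ee [ 0.4611 -0.0312  0.148 ] q7 0.06 rows [-0.9763, 0.0099, 0.0271] [-0.0001, 0.0003, -0.7498]
```

View pics/s4.png

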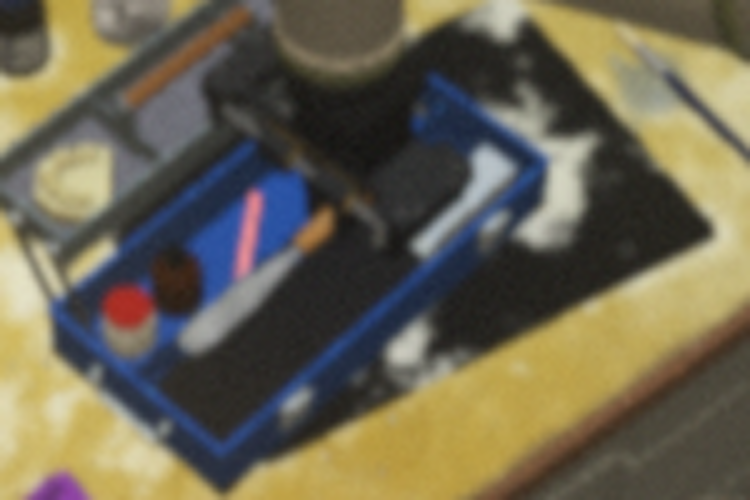

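The picture shows the spatula held level by its handle, above the box. Next I carry it to the right and turn it 90°.

```bash
python3 -m pendant '[[1,-0.08,0,0,0,0,-0.085],[1,-0.2,0,0,0,0,-0.17],[1,-0.35,0,0,0,0,-0.25],[1,-0.5,0,0,0,0,-0.34],[1,-0.65,0,0,0,0,-0.43],[1,-0.8,0.005,0,0,0,-0.51],[1,-0.9,0.01,0.01,0,0,-0.59],[1,-0.976,0.01,0.027,0,0,-0.67]]';python3 -m pendant '[[1,0,0,0,0,0,-0.08],[1,0,0,0,0,0,-0.08],[1,0,0,0,0,0,-0.08]]'
python3 - <<'E'
from h import *
go([.51,-.32,.017],1.728+np.pi/2)
print(r.read_state()["joint_positions"].round(2))
A=cam("top")
m=cv2.inRange(cv2.cvtColor(A["pixels"],cv2.COLOR_RGB2HSV),(95,60,20),(130,255,255))[180:260,325:360]
ys,xs=np.nonzero(m); W=plane(A,np.c_[xs+325,ys+180],.006); print("brush?",len(xs),W.min(0),W.max(0),np.median(W,0))
E
```

```text
time: 15.35
ee_pos: [0.5096, -0.3208, 0.138]
eef_rot: [0.003, 1.0, 0.001, -0.001]
ft_force: [-0.4, 0.4, -1.1]
width: 0.015
grip_force: 40.0
time: 15.72
ee_pos: [0.5099, -0.3193, 0.1391]
eef_rot: [-0.077, 0.997, 0.0, -0.0]
ft_force: [-0.5, -0.7, 0.0]
width: 0.0151
grip_force: 40.0
t 15.72 ee [ 0.5099 -0.3193  0.1391] q7 1.97 rows [-0.0001, -0.0027, 0.4068] [0.0005, -0.0003, -0.0013]
[ 1.09  0.47 -0.78  1.61  0.35  1.21  1.97]Traceback (most recent call last):
  File "<stdin>", line 6, in <module>
  File "h.py", line 12, in plane
    d=ray(c,uv); return c["C"]+d*((z-c["C"][2])/d[:,2])[:,None]
  File "h.py", line 9, in ray
    q=cv2.undistortPoints(np.array(uv,float).reshape(-1,1,2),c["K"],c["D"]).reshape(-1,2)
      ~~~~~~~~~~~~~~~~~~~^^^^^^^^^^^^^^^^^^^^^^^^^^^^^^^^^^^^^^^^^^^^^^^^^^
cv2.error: OpenCV(4.12.0) /io/opencv/modules/calib3d/src/undistort.dispatch.cpp:347: error: (-215:Assertion failed) CV_IS_MAT(_src) && CV_IS_MAT(_dst) && (_src->rows == 1 || _src->cols == 1) && (_dst->rows == 1 || _dst->cols == 1) && _src->cols + _src->rows - 1 == _dst->rows + _dst->cols - 1 && (CV_MAT_TYPE(_src->type) == CV_32FC2 || CV_MAT_TYPE(_src->type) == CV_64FC2) && (CV_MAT_TYPE(_dst->type) == CV_32FC2 || CV_MAT_TYPE(_dst->type) == CV_64FC2) in function 'cvUndistortPointsInternal'
```

```bash
python3 -m pendant '[[1,0,0,0.08,0,0,0],[1,0,0,0.16,0,0,0],[1,0,0,0.24,0,0,0],[1,0,0,0.3,0,0,0],[1,0,0,0.3,0,0,0]]'
python3 - <<'E'
from h import *
go([.51,-.32,.0165],1.728+np.pi/2)
A=cam("top"); print(plane(A,[(343,190),(343,220),(343,250),(338,205),(294,215)],.006).round(3).tolist())
E
```

```text
time: 16.4
ee_pos: [0.5095, -0.3194, 0.0486]
eef_rot: [-0.078, 0.997, 0.001, -0.001]
ft_force: [0.4, 0.6, -0.7]
width: 0.0148
grip_force: 40.0
t 16.4 ee [ 0.5095 -0.3194  0.0486] q7 1.91 rows [-0.0015, -0.0024, 0.1069] [0.0007, -0.0007, -0.0001]
[[0.53, -0.408, 0.006], [0.43, -0.404, 0.006], [0.331, -0.4, 0.006], [0.48, -0.389, 0.006], [0.449, -0.242, 0.006]]
```

```bash
python3 -m pendant '[[1,0,0,0.06,0,0,0],[1,0,0,0.095,0,0,0],[1,0,0,0.106,0,0,0],[1,0,0,0.107,0,0,0],[0.5,0,0,0.107,0,0,0],[0.1,0,0,0.107,0,0,0],[0.1,0,0,0.107,0,0,0]]'; python3 -m pendant '[[0.1,0,0,-0.08,0,0,0.05],[0.1,0,0,-0.18,0,0,0.14],[0.1,0,0,-0.25,0,0,0.23],[0.1,0,0,-0.25,0,0,0.32],[0.1,0,0,-0.25,0,0,0.41],[0.1,0,0,-0.25,0,0,0.5],[0.1,0,0,-0.25,0,0,0.59],[0.1,0,0,-0.25,0,0,0.67]]';python3 -m pendant '[[0.1,0,0,0,0,0,0.09],[0.1,0,0,0,0,0,0.18],[0.1,0,0,0,0,0,0.27],[0.1,0,0,0,0,0,0.36],[0.1,0,0,0,0,0,0.44],[0.1,0,0,0,0,0,0.53],[0.1,0,0,0,0,0,0.62],[0.1,0,0,0,0,0,0.71]]';  python3 - <<'E'
from h import *
go([.51,-.32,.0165],1.728-np.pi/2)
print(r.read_state()["joint_positions"].round(2))
A=cam("top");B=cam("scene")
cv2.imwrite("pics/t5raw.png",A["pixels"][:,:,::-1]);cv2.imwrite("pics/s5raw.png",B["pixels"][:,:,::-1])
for n,c in(("top",A),("scene",B)):
    lo=proj(c,[.52,-.33,.01])[0].astype(int); x,y=lo-40
    hsv=cv2.resize(cv2.cvtColor(c["pixels"][y:y+80,x:x+80],cv2.COLOR_RGB2HSV),None,fx=4,fy=4,interpolation=1)
    m=cv2.inRange(hsv,(5,100,90),(20,255,255))
    for k in cv2.findContours(m,0,2)[0]:
        if cv2.contourArea(k)>150:
            W=plane(c,(k.reshape(-1,2)+.5)/4-.5+[x,y],.0095)[:,:2]; print(n,cv2.contourArea(k),(cv2.boxPoints(cv2.minAreaRect((W*1000).astype(np.float32)))).round(0).tolist())
E
```

```text
time: 17.32
ee_pos: [0.5106, -0.3209, 0.0179]
eef_rot: [-0.078, 0.997, -0.001, 0.001]
ft_force: [0.3, -3.7, 4.9]
width: 0.0337
grip_force: 2.6
time: 18.32
ee_pos: [0.5098, -0.3195, 0.0917]
eef_rot: [0.586, 0.811, 0.0, -0.001]
ft_force: [0.2, 0.2, -0.9]
width: 0.0393
grip_force: 0.0
time: 19.32
ee_pos: [0.5098, -0.3195, 0.0917]
eef_rot: [0.979, 0.202, -0.0, -0.001]
ft_force: [-0.1, 1.3, 0.1]
width: 0.0392
grip_force: 0.0
t 19.32 ee [ 0.5098 -0.3195  0.0917] q7 -0.76 rows [0.0002, 0.0022, 0.2506] [-0.0006, 0.0004, 0.1187]
[ 0.68  0.41 -0.24  1.68  0.11  1.07 -0.76]
top 321.0 [[556.0, -305.0], [559.0, -319.0], [578.0, -315.0], [576.0, -301.0]]
scene 1695.0 [[471.0, -315.0], [476.0, -341.0], [581.0, -322.0], [577.0, -296.0]]
scene 1903.5 [[524.0, -577.0], [555.0, -586.0], [595.0, -452.0], [565.0, -442.0]]
```

```bash
python3 -m pendant '[[0.1,0,0.002,0,0,0,0.08],[0.1,0,0.002,0.05,0,0,0.119],[0.1,0,0.002,0.12,0,0,0.119],[0.1,0,0.002,0.19,0,0,0.119],[0.1,0,0.002,0.235,0,0,0.119],[0.1,0,0.002,0.245,0,0,0.119],[0.1,0,0.002,0.245,0,0,0.119]]'; python3 -m pendant '[[0.5,0,0,0,0,0,0],[1,0,0,0,0,0,0],[1,0,0,0,0,0,0],[1,0,0,0,0,0,0],[1,0,0,0,0,0,0],[1,0,0,-0.05,0,0,0],[1,0,0,-0.15,0,0,0],[1,0,0,-0.25,0,0,0]]' 40; python3 -m pendant '[[1,0,0,-0.1,0,0,0],[1,0,0,-0.2,0,0,0],[1,0,0,-0.2,0,0,0]]'
python3 - <<'E'
from h import *
go([*b2w(-.0447,.115),.15],1.728)
s=r.read_state();print(s["width"],s["grip_force"],s["joint_positions"].round(2))
E
```

```text
time: 20.3
ee_pos: [0.5106, -0.3206, 0.0194]
eef_rot: [0.997, 0.082, 0.0, 0.0]
ft_force: [0.2, 0.1, 0.4]
width: 0.0394
grip_force: 0.0
time: 21.3
ee_pos: [0.5103, -0.3205, 0.0956]
eef_rot: [0.997, 0.081, 0.0, 0.0]
ft_force: [0.4, -0.0, -1.2]
width: 0.0149
grip_force: 40.0
time: 21.68
ee_pos: [0.5117, -0.3212, 0.1575]
eef_rot: [0.997, 0.081, 0.002, 0.002]
ft_force: [-0.1, -0.1, -2.1]
width: 0.015
grip_force: 40.0
t 21.68 ee [ 0.5117 -0.3212  0.1575] q7 -0.98 rows [-0.0131, -1.2968, 0.0205] [0.0027, -0.0002, -0.7474]
0.014979324264163851 39.95941570283321 [ 0.65  0.35 -0.2   1.62  0.07  1.18 -0.98]
```

```bash
python3 -m pendant '[[1,0,-0.05,0,0,0,-0.085],[1,0,-0.15,0,0,0,-0.17],[1,0,-0.28,0,0,0,-0.25],[1,-0.01,-0.42,0,0,0,-0.34],[1,-0.01,-0.56,0,0,0,-0.43],[1,-0.01,-0.7,0,0,0,-0.51],[1,-0.01,-0.85,0,0,0,-0.59],[1,-0.01,-0.99,0,0,0,-0.67]]'; python3 -c "
from h import *
go([*b2w(-.0447,.115),.12],1.728)"
```

```text
time: 22.68
ee_pos: [0.4584, -0.0264, 0.1537]
eef_rot: [0.707, 0.707, -0.0, -0.0]
ft_force: [0.9, 0.0, -0.8]
width: 0.015
grip_force: 40.0
t 22.68 ee [ 0.4584 -0.0264  0.1537] q7 -0.07 rows [0.2952, -0.0449, 0.1122] [-0.0003, 0.0001, -0.0746]
```

```bash
python3 -m pendant '[[1,0.08,-0.02,0,0,0,-0.05],[1,0.16,-0.03,0,0,0,-0.075],[1,0.22,-0.04,0.03,0,0,-0.075],[1,0.25,-0.045,0.08,0,0,-0.075],[1,0.25,-0.045,0.112,0,0,-0.075],[1,0.25,-0.045,0.112,0,0,-0.075]]'
python3 - <<'E'
from h import *
go([*b2w(-.0447,.102),.12],1.728)
A=cam("top");B=cam("scene")
a=cv2.resize(A["pixels"][170:245,170:300,::-1],None,fx=4,fy=4,interpolation=2); b=cv2.resize(B["pixels"][165:240,200:330,::-1],None,fx=4,fy=4,interpolation=2)
cv2.imwrite("pics/c6.png",np.vstack([a[:,:520],b[:,:520]]))
E
```

```text
time: 23.42
ee_pos: [0.4457, 0.0464, 0.1194]
eef_rot: [0.652, 0.758, -0.001, -0.001]
ft_force: [-0.6, 0.7, -0.8]
width: 0.0151
grip_force: 40.0
t 23.43 ee [0.4457 0.0464 0.1194] q7 -0.11 rows [0.0088, 0.0055, -0.002] [-0.001, -0.0002, -0.0029]
```

View pics/c6.png

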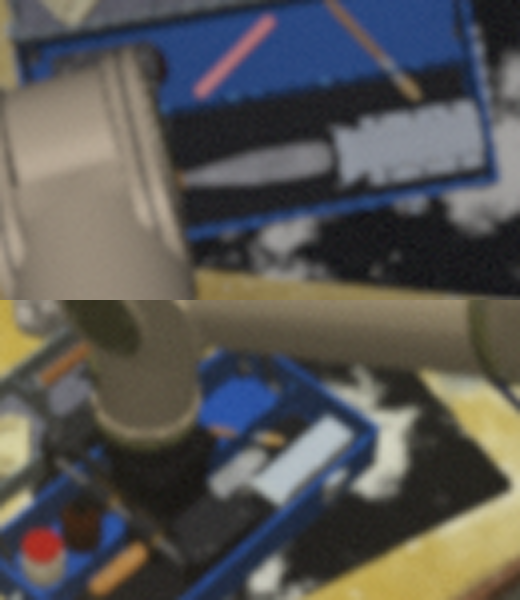

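The picture shows the tip in the top half at (331,160), in line with the guard at (335–490,100–185), and in the bottom half at about (268,152). The handle points to +y.

Run:
```python
from h import *
w2b=lambda p: (np.array([[np.cos(YAW),np.sin(YAW)],[-np.sin(YAW),np.cos(YAW)]])@(np.array(p)[:,:2]-BC).T).T
A=cam("top");B=cam("scene")
f=lambda q,o:(np.array(q,float)+.5)/4-.5+o
ta=f([(331,160)],[170,170]); tb=f([(268,152)],[200,165])
P,e=two(A,ta[0],B,tb[0]); print("tip",P,e,w2b([P]))
for z in(.095,.105): print(z,w2b(plane(A,ta,z)),w2b(plane(B,tb,z)))
big=cv2.resize(A["pixels"][170:245,170:300],None,fx=4,fy=4,interpolation=2).max(2)
pm=np.zeros_like(big); cv2.fillPoly(pm,[np.array([(190,150),(325,130),(334,140),(334,178),(320,185),(195,198)])],1)
ys,xs=np.nonzero((big>75)&(pm>0)); W=w2b(plane(A,f(np.c_[xs,ys],[170,170]),.105))
for lo in np.arange(-.06,.06,.015):
    q=W[(W[:,1]>lo)&(W[:,1]<lo+.015),0]
    if len(q)>20: print(round(lo+.0075,3),((q.min()+q.max())/2).round(4),np.ptp(q).round(4))
# guard in top view at z=.03
pm[:]=0; cv2.fillPoly(pm,[np.array([(375,100),(480,85),(490,180),(380,190)])],1)
ys,xs=np.nonzero((big>95)&(pm>0)); W=w2b(plane(A,f(np.c_[xs,ys],[170,170]),.03))
for lo in np.arange(-.19,-.06,.015):
    q=W[(W[:,1]>lo)&(W[:,1]<lo+.015),0]
    if len(q)>20: print("guard",round(lo+.0075,3),((np.percentile(q,2)+np.percentile(q,98))/2).round(4),np.ptp(q).round(4))
s=r.read_state(); print(w2b([s["ee_pos"]]),s["ee_pos"])
```

```text
tip [ 0.46178943 -0.10310953  0.11074445] 0.0033154863709388004 [[-0.05381846 -0.05081975]]
0.095 [[-0.05154872 -0.05032507]] [[-0.0477452  -0.06128832]]
0.105 [[-0.05213427 -0.05002543]] [[-0.05247174 -0.05523491]]
-0.052 -0.0471 0.0212
-0.038 -0.047 0.0261
-0.022 -0.0473 0.027
-0.008 -0.047 0.0258
0.008 -0.0466 0.0256
0.022 -0.0468 0.0235
0.038 -0.0469 0.0196
0.052 -0.0466 0.0149
guard -0.182 -0.0469 0.0783
guard -0.167 -0.0522 0.068
guard -0.152 -0.049 0.0664
guard -0.137 -0.0458 0.0772
guard -0.122 -0.0456 0.0674
guard -0.107 -0.0461 0.056
guard -0.092 -0.0468 0.0548
[[-0.04543487  0.09956276]] [0.44655673 0.04673421 0.12076831]
```

```bash
python3 -m pendant '[[1,0.009,0.005,0.05,0,0,-0.003],[1,0.009,0.005,0.1,0,0,-0.003],[1,0.009,0.005,0.15,0,0,-0.003],[1,0.009,0.005,0.2,0,0,-0.003],[1,0.009,0.005,0.2,0,0,-0.003]]'; python3 -c "
from h import *
go([*b2w(-.0442,.102),.027],1.728);print(r.read_state()['ft_force'])"
```

```text
time: 24.25
ee_pos: [0.4463, 0.05, 0.059]
eef_rot: [0.649, 0.761, -0.001, -0.001]
ft_force: [-0.1, 0.4, -0.2]
width: 0.0152
grip_force: 40.0
t 24.25 ee [0.4463 0.05   0.059 ] q7 -0.17 rows [-0.003, 0.0036, 0.1068] [-0.0012, -0.0003, 0.0007]
[-0.12267987  0.37715245 -0.20811184]
```

```bash
python3 -m pendant '[[1,-0.003,0.003,0.04,0,0,0],[1,-0.003,0.003,0.075,0,0,0],[1,-0.003,0.003,0.1,0,0,0],[1,-0.003,0.003,0.105,0,0,0],[1,-0.003,0.003,0.105,0,0,0]]'
python3 - <<'E'
from h import *
go([*b2w(-.0442,-.028),.027],1.728);print(r.read_state()['ft_force'])
w2b=lambda p: (np.array([[np.cos(YAW),np.sin(YAW)],[-np.sin(YAW),np.cos(YAW)]])@(np.array(p)[:,:2]-BC).T).T
A=cam("top")
big=cv2.resize(A["pixels"][170:245,170:300],None,fx=4,fy=4,interpolation=2); cv2.imwrite("pics/t7.png",big[:,:,::-1])
g=big.max(2).astype(int)
# profile along blade axis & widths by world plane z=.014
for y in np.arange(-.075,.03,.01):
    xs=np.arange(-.085,.01,.001); pts=np.array([[*b2w(x,y),.014] for x in xs]); uv=((proj(A,pts)-[170,170]+.5)*4-.5)
    v=cv2.remap(g.astype(np.float32),uv[:,:1].astype(np.float32),uv[:,1:].astype(np.float32),1).ravel()
    k=xs[v>75]; print(y.round(3),(k.min().round(3),k.max().round(3)) if len(k) else None)
E
```

```text
time: 24.88
ee_pos: [0.4484, 0.0494, 0.029]
eef_rot: [0.649, 0.761, 0.0, 0.0]
ft_force: [-0.4, 0.5, -0.6]
width: 0.0152
grip_force: 40.0
t 24.88 ee [0.4484 0.0494 0.029 ] q7 -0.21 rows [-0.4329, -0.0038, 0.0066] [0.0, 0.0, 0.0006]
[-0.43007584  0.50407161 -0.62522224]
-0.075 (np.float64(-0.085), np.float64(-0.023))
-0.065 (np.float64(-0.085), np.float64(-0.02))
-0.055 (np.float64(-0.085), np.float64(-0.081))
-0.045 (np.float64(-0.085), np.float64(-0.034))
-0.035 (np.float64(-0.085), np.float64(-0.031))
-0.025 (np.float64(-0.085), np.float64(-0.031))
-0.015 (np.float64(-0.085), np.float64(-0.031))
-0.005 (np.float64(-0.085), np.float64(-0.031))
0.005 (np.float64(-0.085), np.float64(-0.032))
0.015 (np.float64(-0.085), np.float64(-0.032))
0.025 (np.float64(-0.085), np.float64(-0.033))
```

```bash
python3 -m pendant '[[1,-0.03,-0.003,0.003,0,0,0],[1,-0.06,-0.003,0.003,0,0,0],[1,-0.09,-0.003,0.003,0,0,0],[1,-0.12,-0.003,0.003,0,0,0],[1,-0.15,-0.003,0.003,0,0,0],[1,-0.15,-0.003,0.003,0,0,0]]'; python3 -c "
from h import *
go([*b2w(-.0442,-.028),.027],1.728);s=r.read_state();print(s['ft_force'],s['torque'])"
```

```text
time: 25.68
ee_pos: [0.4546, 0.0039, 0.028]
eef_rot: [0.649, 0.76, -0.0, 0.0]
ft_force: [0.1, 1.1, -1.3]
width: 0.0149
grip_force: 40.0
t 25.68 ee [0.4546 0.0039 0.028 ] q7 -0.11 rows [-0.28, -0.0001, 0.0034] [-0.0, 0.0001, -0.0]
[ 0.05728612  1.07856043 -1.33009021] [-0.03038866 -0.10221591 -0.02503523]
```

Free so far. I go on to within about 10 mm of home, then creep in.

```bash
python3 -m pendant '[[1,-0.04,0,0.003,0,0,0],[1,-0.08,0,0.003,0,0,0],[1,-0.12,0,0.003,0,0,0],[1,-0.16,0,0.003,0,0,0],[1,-0.2,0,0.003,0,0,0],[1,-0.235,0,0.003,0,0,0],[1,-0.245,0,0.003,0,0,0],[1,-0.245,0,0.003,0,0,0]]'; python3 -c "
from h import *
go([*b2w(-.0442,-.028),.026],1.728);s=r.read_state();print(s['ft_force'],s['torque'])"; python3 -m pendant '[[1,-0.01,0,0,0,0,0],[1,-0.02,0,0,0,0,0],[1,-0.03,0,0,0,0,0],[1,-0.03,0,0,0,0,0]]';python3 -c "
from h import *
go([*b2w(-.0442,-.028),.026],1.728);s=r.read_state();print(s['ft_force'],s['torque'])"
```

```text
time: 26.68
ee_pos: [0.4661, -0.0678, 0.0271]
eef_rot: [0.649, 0.761, 0.0, -0.0]
ft_force: [0.3, 0.4, -0.4]
width: 0.015
grip_force: 40.0
t 26.68 ee [ 0.4661 -0.0678  0.0271] q7 0.05 rows [-0.0378, -0.0005, 0.0037] [-0.0, -0.0, 0.0005]
[ 0.32715565  0.40812068 -0.39200195] [-0.03442703 -0.10015842  0.07896937]
time: 27.18
ee_pos: [0.4676, -0.077, 0.0271]
eef_rot: [0.649, 0.761, -0.0, 0.0]
ft_force: [0.1, 0.1, -1.8]
width: 0.0149
grip_force: 40.0
t 27.18 ee [ 0.4676 -0.077   0.0271] q7 0.07 rows [-0.0069, -0.0006, 0.0038] [0.0, 0.0001, 0.0004]
[ 0.07037986  0.1497062  -1.75540498] [-0.06083915 -0.12360533  0.00964174]
```

```bash
python3 -m pendant '[[1,-0.005,0,0.003,0,0,0],[1,-0.01,0,0.003,0,0,0],[1,-0.01,0,0.003,0,0,0]]';python3 -m pendant '[[1,-0.004,0,0,0,0,0],[1,-0.007,0,0,0,0,0],[1,-0.007,0,0,0,0,0]]';python3 -c "
from h import *
s=r.read_state();print(s['ee_pos'],s['ft_force'],s['torque'])"
```

```text
time: 27.55
ee_pos: [0.4677, -0.078, 0.026]
eef_rot: [0.648, 0.761, 0.0, -0.001]
ft_force: [-1.3, 6.2, -0.0]
width: 0.0151
grip_force: 39.8
time: 27.92
ee_pos: [0.4677, -0.0783, 0.0257]
eef_rot: [0.648, 0.762, 0.001, -0.002]
ft_force: [-1.9, 13.2, 0.7]
width: 0.0153
grip_force: 39.7
[ 0.4676577  -0.0783157   0.02572503] [-1.93788968 13.16309003  0.72896477] [ 2.91181156  0.38051863 -0.02711386]
```

```bash
python3 -m pendant '[[1,0.008,0,0.002,0,0,0],[1,0.009,0,0.004,0,0,0],[0.5,0.009,0,0.004,0,0,0],[0.1,0.009,0,0.004,0,0,0],[0.1,0.009,0,0.004,0,0,0]]';python3 -c "
from h import *
s=r.read_state();print(s['ee_pos'],s['ft_force'],s['torque'])"; python3 -m pendant '[[0.1,0,0,-0.1,0,0,0],[0.1,0,0,-0.25,0,0,0],[0.1,0,0,-0.45,0,0,0],[0.1,0.15,0,-0.6,0,0,0],[0.1,0.3,0,-0.65,0,0,0],[0.1,0.45,0,-0.65,0,0,0],[0.1,0.6,0,-0.65,0,0,0],[0.1,0.6,0,-0.65,0,0,0]]'
python3 - <<'E'
from h import *
w2b=lambda p: (np.array([[np.cos(YAW),np.sin(YAW)],[-np.sin(YAW),np.cos(YAW)]])@(np.array(p)[:,:2]-BC).T).T
A=cam("top");B=cam("scene")
for n,c in(("top",A),("scene",B)):
    lo=proj(c,[*b2w(-.045,-.01),.015])[0].astype(int); x,y=lo-25
    hsv=cv2.resize(cv2.cvtColor(c["pixels"][y:y+50,x:x+50],cv2.COLOR_RGB2HSV),None,fx=5,fy=5,interpolation=1)
    m=cv2.inRange(hsv,(5,100,90),(22,255,255))
    for k in cv2.findContours(m,0,2)[0]:
        if cv2.contourArea(k)>300:
            W=w2b(plane(c,(k.reshape(-1,2)+.5)/5-.5+[x,y],.0155)); q=(W*1000).astype(np.float32); print(n,cv2.contourArea(k),cv2.boxPoints(cv2.minAreaRect(q)).round(0).tolist(),q[:,1].max())
s=r.read_state(); print(s["time"],s["ee_pos"])
E
```

```text
time: 28.55
ee_pos: [0.468, -0.0796, 0.0251]
eef_rot: [0.649, 0.761, -0.0, 0.0]
ft_force: [0.1, 0.8, -0.8]
width: 0.034
grip_force: 0.0
[ 0.46803535 -0.07962724  0.02513416] [ 0.09870836  0.81073411 -0.7902094 ] [-0.05453073 -0.12494411 -0.05006284]
time: 29.55
ee_pos: [0.4389, 0.1017, 0.2204]
eef_rot: [0.647, 0.763, 0.0, 0.0]
ft_force: [0.5, -0.6, 0.4]
width: 0.0395
grip_force: 0.0
top 3756.5 [[-55.0, 42.0], [-55.0, -56.0], [-35.0, -56.0], [-35.0, 42.0]] 41.56878
scene 2973.0 [[-58.0, 44.0], [-56.0, -62.0], [-34.0, -62.0], [-35.0, 44.0]] 43.73418
29.65 [0.43957921 0.09828784 0.22007362]
```

```bash
python3 -c "
from h import *
go([.629,-.025,.235],1.728)"
```

```text
t 29.65 ee [0.4396 0.0983 0.2201] q7 -0.14 rows [-0.5057, 0.5584, -0.0493] [0.0001, 0.0003, 0.0008]
```

```bash
python3 -m pendant '[[0.2,-0.08,0.08,-0.05,0,0,0],[0.2,-0.18,0.2,-0.05,0,0,0],[0.2,-0.28,0.32,-0.05,0,0,0],[0.2,-0.4,0.44,-0.05,0,0,0],[0.2,-0.506,0.558,-0.05,0,0,0],[0.2,-0.506,0.558,-0.05,0,0,0],[0.2,-0.506,0.558,-0.05,0,0,0]]'
python3 - <<'E'
from h import *
go([.629,-.025,.157],1.728)
E
```

```text
time: 30.52
ee_pos: [0.6284, -0.0256, 0.2344]
eef_rot: [0.649, 0.76, -0.0, -0.0]
ft_force: [-0.6, 0.6, -1.0]
width: 0.035
grip_force: 0.0
t 30.52 ee [ 0.6284 -0.0256  0.2344] q7 -0.04 rows [0.0017, 0.0026, 0.2581] [-0.0005, -0.0001, 0.0001]
```

```bash
python3 -m pendant '[[0.2,0,0.003,0.08,0,0,0],[0.2,0,0.003,0.16,0,0,0],[0.2,0,0.003,0.22,0,0,0],[0.2,0,0.003,0.258,0,0,0],[0.6,0,0.003,0.258,0,0,0],[1,0,0.003,0.258,0,0,0],[1,0,0.003,0.258,0,0,0],[1,0,0.003,0.258,0,0,0]]' 30
python3 - <<'E'
from h import *
s=r.read_state(); p=s["ee_pos"]; print(p,s["ft_force"],s["width"],s["grip_force"])
R0=R.from_quat(s["eef_rot"]); g=lambda v:np.array([.115*(.940-np.cos(.349+v)),.115*(np.sin(.349+v)-.342)])
for v in np.arange(1.658,-.05,-.104):
    dx,dz=g(max(v,0))-g(1.658)
    d=np.array([dx*np.cos(YAW),dx*np.sin(YAW),dz]); print(round(v,3),(R0.inv().apply(d)/.3).round(3).tolist())
E
```

```text
time: 31.52
ee_pos: [0.6291, -0.0248, 0.1584]
eef_rot: [0.649, 0.761, -0.001, -0.0]
ft_force: [-6.2, -1.1, 5.5]
width: 0.0131
grip_force: 30.0
[ 0.62908204 -0.02477855  0.15840865] [-6.15727705 -1.06714147  5.49597192] 0.013081709192346141 30.001198053359985
1.658 [0.0, 0.0, 0.0]
1.554 [0.0, -0.037, -0.015]
1.45 [0.0, -0.075, -0.026]
1.346 [0.0, -0.115, -0.033]
1.242 [0.0, -0.154, -0.036]
1.138 [0.0, -0.194, -0.034]
1.034 [0.0, -0.234, -0.029]
0.93 [0.0, -0.272, -0.019]
0.826 [0.0, -0.31, -0.006]
0.722 [0.0, -0.346, 0.011]
0.618 [0.001, -0.38, 0.032]
0.514 [0.001, -0.411, 0.057]
0.41 [0.001, -0.44, 0.084]
0.306 [0.001, -0.466, 0.114]
0.202 [0.001, -0.488, 0.147]
0.098 [0.001, -0.507, 0.182]
-0.006 [0.001, -0.522, 0.217]
```

```bash
python3 -m pendant '[[1,0,-0.037,-0.015,0,0,0],[1,0,-0.075,-0.026,0,0,0],[1,0,-0.115,-0.033,0,0,0],[1,0,-0.154,-0.036,0,0,0],[1,0,-0.194,-0.034,0,0,0],[1,0,-0.234,-0.029,0,0,0],[1,0,-0.272,-0.019,0,0,0],[1,0,-0.31,-0.006,0,0,0]]'; python3 -m pendant '[[1,0,-0.036,0.017,0,0,0],[1,0,-0.07,0.038,0,0,0],[1,0,-0.101,0.063,0,0,0],[1,0,-0.13,0.09,0,0,0],[1,0,-0.156,0.12,0,0,0],[1,0,-0.178,0.153,0,0,0],[1,0,-0.197,0.188,0,0,0],[1,0,-0.212,0.223,0,0,0]]'; python3 -m pendant '[[1,0,-0.001,0.004,0,0,0],[1,0,-0.001,0.004,0,0,0]]'; python3 -c "
from h import *
s=r.read_state(); print(s['ft_force'],s['ee_pos']-[.4743,-.0497,.0929])"
```

```text
time: 32.52
ee_pos: [0.5365, -0.0395, 0.1599]
eef_rot: [0.649, 0.761, -0.001, -0.0]
ft_force: [-2.2, 0.0, 4.3]
width: 0.0126
grip_force: 30.0
time: 33.52
ee_pos: [0.4744, -0.0495, 0.092]
eef_rot: [0.649, 0.761, -0.0, -0.0]
ft_force: [-7.8, 0.2, 44.0]
width: 0.0128
grip_force: 30.0
time: 33.78
ee_pos: [0.4744, -0.0496, 0.0919]
eef_rot: [0.649, 0.761, -0.0, 0.0]
ft_force: [-10.4, -0.3, 14.9]
width: 0.013
grip_force: 30.0
[-10.3679436   -0.32832111  14.8603028 ] [ 0.00013616  0.00012263 -0.00097212]
```

The tray is down on its stop. I let go, back off and check.

```bash
python3 -m pendant '[[1,0,0,-0.006,0,0,0],[0.5,0,0,-0.006,0,0,0],[0.2,0,0,-0.006,0,0,0],[0.2,0,0,-0.006,0,0,0],[0.2,0,0,-0.1,0,0,0],[0.2,0,0,-0.25,0,0,0],[0.2,0,0,-0.4,0,0,0],[0.2,-0.15,0,-0.45,0,0,0]]'; python3 -m pendant '[[0.2,-0.2,0,0,0,0,0],[0.2,-0.4,0,0,0,0,0],[0.2,-0.6,0,0,0,0,0],[0.2,-0.8,0,0,0,0,0],[0.2,-0.95,0,0,0,0,0],[0.2,-0.95,0,0,0,0,0]]'
python3 - <<'E'
from h import *
A=cam("top");B=cam("scene")
def blobs(n,c,lo,hi,pt,z,amin):
    x,y=proj(c,[*pt,z])[0].astype(int)-25
    h=cv2.resize(cv2.cvtColor(c["pixels"][y:y+50,x:x+50],cv2.COLOR_RGB2HSV),None,fx=4,fy=4,interpolation=1)
    for k in cv2.findContours(cv2.inRange(h,lo,hi),0,2)[0]:
        if cv2.contourArea(k)>amin:
            u=(np.array(cv2.minAreaRect(k)[0])+.5)/4-.5+[x,y]; print(n,cv2.contourArea(k),u.round(1),plane(c,[u],z).round(4).tolist())
for c,n in((A,"top"),(B,"scene")):
    blobs(n+" bar",c,(3,70,30),(20,200,160),(.4727,-.05),.098,300)
    blobs(n+" wax",c,(172,120,60),(180,255,255),(.49,-.16),.06,300)
    blobs(n+" cast",c,(20,50,120),(35,150,255),(.45,.07),.08,1500)
print(r.read_state()["ee_pos"],r.read_state()["time"])
E
```

```text
time: 34.78
ee_pos: [0.4836, -0.0914, 0.2299]
eef_rot: [0.647, 0.763, 0.001, 0.002]
ft_force: [0.9, -0.6, -0.3]
width: 0.0347
grip_force: 0.0
time: 35.52
ee_pos: [0.5257, -0.3795, 0.2251]
eef_rot: [0.651, 0.759, -0.0, -0.0]
ft_force: [-0.5, 0.6, -0.3]
width: 0.0347
grip_force: 0.0
top bar 2021.0 [235.  206.8] [[0.4734, -0.0487, 0.098]]
top cast 2116.5 [197.2 214.1] [[0.4539, 0.0702, 0.08]]
top cast 5664.0 [196.5 217. ] [[0.4449, 0.0723, 0.08]]
scene bar 1694.5 [252.7 209.6] [[0.474, -0.0498, 0.098]]
scene cast 1622.0 [212.8 251. ] [[0.4279, 0.1622, 0.08]]
scene cast 3075.5 [230.1 236.1] [[0.4406, 0.0781, 0.08]]
[ 0.52698672 -0.37508041  0.2259559 ] 35.625
```

Run:
```python
from h import *
i0=cv2.imread("pics/scene0.png")[:,:,::-1]; i1=cam("scene")["pixels"]
for i in(i0,i1):
    h=cv2.cvtColor(np.ascontiguousarray(i[183:215,262:285]),cv2.COLOR_RGB2HSV); m=((h[...,0]<5)|(h[...,0]>170))&(h[...,1]>130)&(h[...,2]>70)
    ys,xs=np.nonzero(m); print(len(xs),xs.mean()+262,ys.mean()+183)
print(r.read_state()["width"]); print(r.close_job())
```

```text
41 271.6829268292683 199.390243902439
39 271.64102564102564 199.12820512820514
0.034821862214837775
the job is handed in; nothing more can be done
None
```

I handed the job in at about 36 s. The spatula is blade first in the guard, pressed against the stop, with its tip about 1 mm from the end by camera. The tray is back down, the cast and wax stick are where they started in it, and no bystander was knowingly touched, though I took no final measurement of them; the judge's verdict was not shown.

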